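# Reset the die height of the ribbon press and lock it again

## Task

The ribbon embossing press needs a new die height: loosen the knurled brass lock nut on top of it, turn the black adjuster knob above the nut until the knob's white line points at the yellow pointer on the dial, and then tighten the brass nut firmly again, with the line still on the pointer. Leave the other things on the bench where they are.

Things in the scene. Friction and masses are not known exactly. Their poses are not given: they have to be found in the camera images.
- press: green cast hand-lever press bolted to the bench, 250 mm long, 150 wide, 213 high. Origin on the bench below the vertical axis shared by dial, nut and knob; z up. Its column stands at +x. Its steel lever with a black ball lies along its -y side, 62 to 91 mm from the axis plane, points to -x and rises to 216 mm above the bench.
- dial (a point): centre of the upper face of the round white dial plate (radius 48 mm) on top of the press, 213 mm above the bench, on the shared vertical axis. On it lies a flat steel washer (radius 24 mm, tab to 32 mm, 2.5 mm high), then the brass nut, then the knob; apart from these nothing stands higher than the dial within 70 mm of the axis.
- nut_mid (a point): centre of the knurled brass lock nut (jam nut): a round disc 42 mm across and 18 mm high, from 215.5 to 233.5 mm above the bench. The knob stands above it on the same axis, so the nut is gripped with a finger on either side of the knob. A red stripe on the nut meets a red stripe on the dial when it is tight.
- lock_nut (a joint): turn of the brass nut in rad, growing as it loosens (anticlockwise from above). 0 is tight, a firm stop: turned home, the torque rises quickly above 0.6 N m. It starts tight, at 0 to 0.02. It clamps the screw up to about 0.25 and lets it go by 0.3 (0.5 is plenty). Between the stops (0 and 2.6) it takes about 0.5 N m to loosen, 0.2 to turn back, and stays where it is left.
- knob_mid (a point): centre of the black adjuster knob: round, 28 mm across and 24 mm high, on the same axis, from about 241 to 266 mm above the bench, 8 mm clear above the brass nut. A white line on its top runs from the centre to the rim and down its side.
- knob: the same knob; origin at the centre of its underside, z up along the axis, x along its white line. The aim is x pointing the same way as the x of set_pointer.
- adjuster (a joint): turn of the knob and its screw in rad, growing anticlockwise from above (raises the die 0.8 mm per rad); range -0.9 to 2.6. While the nut is tight the screw is locked (it takes about 1 N m); with the nut loose it takes about 0.05 N m and stays where it is left. Turning the nut does not turn it.
- set_pointer: flat yellow pointer fixed on the dial, 26 to 54 mm from the axis, at most 3 mm above the dial; origin on the axis at dial height, x from the axis out along the pointer, z up. It lies 0.6 to 2.3 rad anticlockwise of the knob's white line at the start.
- pink_spool: bystander: flat spool of pink ribbon, 96 mm across, 38 mm high, origin under its centre
- green_spool: bystander: flat spool of green ribbon, 104 mm across, 30 mm high, origin under its centre
- twine: bystander: ball of twine, 80 mm across, 66 mm high, origin under its centre
- potted_plant: bystander: terracotta pot with a small plant, 100 mm across, about 150 mm high, origin under its centre
- snips: bystander: florist's snips with orange handles lying flat, 175 mm long, 12 mm high, origin near the pivot
- die_tray: bystander: small wooden tray of brass embossing dies, 120 by 85 mm, 28 mm high, beside the press at its +y side, origin under its centre
- brush: bystander: wooden cleaning brush 160 mm long lying beside the press at its -y side

How it is judged:
By the outcome, as a careful person would: the job done as asked, in the order asked, and still so for the second after the job is handed in, with the robot touching nothing.
It also fails if it takes over 64 s, if anything falls off the work surface, if the arm or the gripper's body presses on something with over 40 N, if the wrist force passes 120 N, or if a joint passes its speed limit or range.

## Robot

A 6-joint arm with a two-finger parallel gripper is mounted at the origin on the work surface. World frame = base frame: x ahead of the robot, y to its left, z up, the work surface at z = 0. Lengths are in m, angles in degrees, forces in N, time in s.
With the tool pointing down it reaches from about 0.4 to 0.825 m from the base axis. Payload 7 kg.
Tool frame: the origin (TCP) lies midway between the tips of the shut fingers; the grasp point (between the pads) lies 19 mm behind it; z points along the fingers, y is the line along which they close (so a half turn about z gives the same grasp; the last joint's range is limited). The gripper opens to 88 mm and grips with 3 to 60 N. Pads are 19 mm wide; open, the fingers measure 130 mm over their backs; the gripper's body (78 mm by 193 mm) begins 47 mm behind the grasp point.
Start: joints at [92.596, 20.546, 0.682, 0, -70.136, -16.507], TCP at [0.162, 0.655, 0.227] pointing down, gripper open.
Joint ranges: [-176.03, 176.03], [-82.01, 121.73], [-58.28, 71.71], [-173.87, 95.51], [-174.79, -0.11], [-173.66, 173.66]. Speed limits (degrees/s): [136.94, 136.94, 172.46, 180, 180, 180].

## Interface

Orientations are given as [roll, pitch, yaw] about the fixed x, y, z axes, in that order (R = Rz(yaw) Ry(pitch) Rx(roll)).
In Python, from plant import ctrl, viewer, close_job gives the robot as it stands. The module is installed in compiled form; this text tells all that it offers.
- The arm moves only by the tool step_arm, never from a script. Its argument "moves" is a list that holds one entry, the list of rows, each a list of 5 numbers: the shift along the world's x, y, z in cm, then the turn about the world's z in rad, then the finger opening in cm, from 0 to 8.76. In form: [[[tx, ty, tz, twist, grip], ...]]. A call has 1 to 10 rows; each row shifts and turns the commanded pose from where the row before left it; what a row does not reach is not made up. A row lasts 1/10 s, in which the tool goes at most 50 mm and 8.59 degrees, less where a joint would pass 70% of its speed; a pose out of reach is approached as far as the arm can. A call with a gripper value outside its range is refused whole. The fingers move at their own pace and stop on an object; the grip force is fixed at half the most. Time passes only in rows, so rows that do not move let the fingers close. It gives the time, the measured TCP pose, the force, the opening and the grip force at its end, in the units of the state.
- ctrl.get_obs(): the state, without advancing time (a new reading comes with each control period).
- viewer.snapshot(name): name is "scene" or "top" or "wrist"; returns (picture, depth): 384x512x3 uint8, blue, green, red; 384x512 float32, m along the optical axis (not along the pixel's ray), 0 where there is no reading.
- viewer.camera_info(name): a dict with "camera_matrix" (3x3 intrinsics, pixels), "eye" and "orientation" of the camera in the world. Camera axes: x right, y down, z forward; pixel columns grow to the right and rows downward; lengths in m; the calibration is good to about 2 mm. A picture is of the moment at which its call begins: read the wrist's pose just before it. camera_info takes no time and is no camera call; for the wrist camera it gives the pose at the moment of the call.
- close_job(): hands the job in; it is judged then, once.
The state is a dict: "clock": time; "joint_pos": joint angles; "qvel": joint speeds; "tau": joint torques, N m; "tool_pos": TCP position; "orientation": TCP orientation; "force": force on the tool from outside, world axes, zero at the start; "moment": the same for the moment, N m; "opening": finger opening in m; "gripper_force": force on a finger pad.
Only numpy, scipy, OpenCV 4.12 (cv2) and the standard library are available. Lean on these libraries where they do the work, as an engineer would, in place of code of your own. Each camera call takes 0.05 s, during which the arm holds its last target. There are 200 camera calls.

## Working session

There is one attempt and no reset: what is moved stays moved. The work goes in short steps, Python scripts to look and compute and a tool call to move; the robot and the scene stay as the last step left them, time stands still between calls to the robot, and variables do not carry over. Pictures are saved under pics/ and viewed, at most 10 in all, crops included, and the job is handed in when it is done.

Besides the shell and the picture viewer there is one more tool, called after "Emit:" as name([rows], argument=value, ...), one row to a line, values as JSON. step_arm: Moves the arm, as the interface text tells. Its arguments: {"type":"object","properties":{"moves":{"type":"array","items":{"type":"array","items":{"type":"array","items":{"type":"number"}}}}},"required":["moves"]}

```bash
mkdir -p pics
cat > h.py <<'E'
import numpy as np, cv2
from plant import ctrl, viewer, close_job
def cam(n):
    c=viewer.camera_info(n); return np.array(c["camera_matrix"]),np.array(c["eye"]),c["orientation"]
E
python3 - <<'E'
from h import *
print(ctrl.get_obs())
ims=[]
for n in ["scene","top","wrist"]:
    print(n,viewer.camera_info(n)); p,d=viewer.snapshot(n); np.savez(f"pics/{n}0.npz",p=p,d=d); ims.append(p)
cv2.imwrite("pics/a.png",cv2.resize(np.vstack([np.hstack(ims[:2]),np.hstack([ims[2],ims[2]*0])]),(800,600),interpolation=cv2.INTER_AREA))
E
```

```text
{'clock': 0.0, 'joint_pos': array([ 9.25953484e+01,  2.05922423e+01,  6.35183892e-01, -2.13253650e-02,
       -7.01332854e+01, -1.65082780e+01]), 'qvel': array([ 9.39042260e-02, -8.10801971e-05, -9.29510584e-02,  2.85528394e-02,
       -4.32659785e-02, -3.08028980e-02]), 'tau': array([-1.27568356e-06, -5.82721245e+01,  2.93058693e+01,  6.99716493e+00,
        7.05792612e-03, -1.60461550e-04]), 'tool_pos': array([0.16218583, 0.65474714, 0.22562047]), 'orientation': array([ 1.79907683e+02, -6.45341914e-03, -1.39201873e+01]), 'force': array([-0.12143325, -0.0283757 ,  0.86540051]), 'moment': array([-0.0038346 , -0.03768229, -0.05386225]), 'gripper_force': 0.0, 'opening': 0.08738843711454834}
scene {'camera_matrix': array([[370.35029918,   0.        , 253.06545148],
       [  0.        , 370.35029918, 190.33167064],
       [  0.        ,   0.        ,   1.        ]]), 'eye': array([ 1.19771007, -0.44939125,  0.96380046]), 'orientation': array([-134.10907002,    0.6633243 ,   56.34030061])}
top {'camera_matrix': array([[389.26794619,   0.        , 255.76259191],
       [  0.        , 389.26794619, 190.52249481],
       [  0.        ,   0.        ,   1.        ]]), 'eye': array([0.42532635, 0.01424406, 1.36473218]), 'orientation': array([-176.02589181,   -1.00511233,  -89.32075225])}
wrist {'camera_matrix': array([[332.88848566,   0.        , 256.31515428],
       [  0.        , 332.88848566, 188.10505441],
       [  0.        ,   0.        ,   1.        ]]), 'eye': array([0.2422753 , 0.63459498, 0.38346427]), 'orientation': array([ 1.62450070e+02, -9.77809660e-02, -1.03860959e+02])}
```

View pics/a.png

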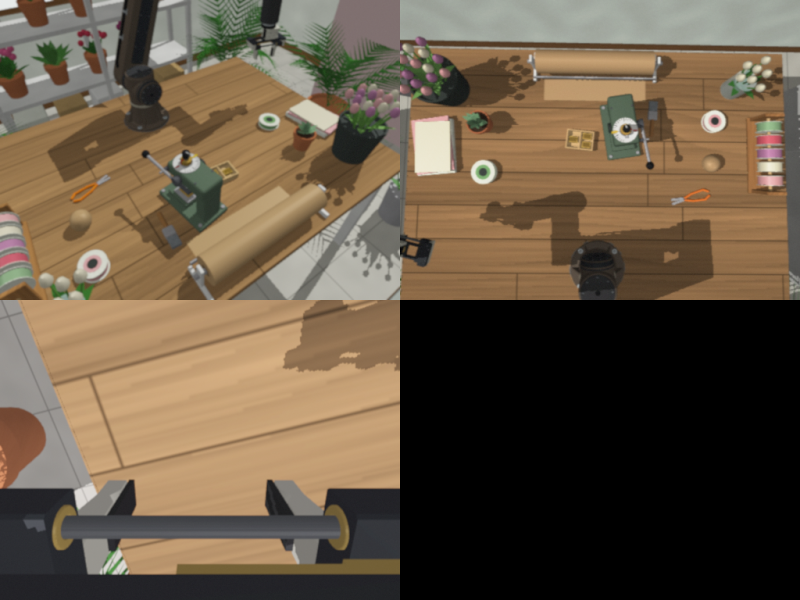

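The view shows the press in the top view (dial near full-res pixel (288,166)), with the lever pointing toward the lower right. The wrist camera doesn't see it yet.

```bash
cat >> h.py <<'E'
from scipy.spatial.transform import Rotation as Ro
def rot(o): return Ro.from_euler('xyz',o,degrees=True).as_matrix()
def ray(n,uv,z,c=None):
    K,e,o=c or cam(n); uv=np.atleast_2d(uv).astype(float)
    d=np.c_[(uv-K[:2,2])/K[0,0],np.ones(len(uv))]@rot(o).T
    return e+d*((z-e[2])/d[:,2])[:,None]
def proj(n,P,c=None):
    K,e,o=c or cam(n); q=(np.atleast_2d(P)-e)@rot(o); return q[:,:2]/q[:,2:]*K[0,0]+K[:2,2]
E
python3 - <<'E'
from h import *
p=np.load("pics/top0.npz")["p"]; s=np.load("pics/scene0.npz")["p"]
hsv=cv2.cvtColor(p,cv2.COLOR_BGR2HSV)
m=np.zeros(p.shape[:2],np.uint8); m[130:205,250:325]=((hsv[...,1]<50)&(hsv[...,2]>150))[130:205,250:325]
cs,_=cv2.findContours(m,cv2.RETR_EXTERNAL,cv2.CHAIN_APPROX_NONE)
c=max(cs,key=cv2.contourArea); (x,y),r=cv2.minEnclosingCircle(c); e=cv2.fitEllipse(cv2.convexHull(c))
print(x,y,r,e,ray("top",[[x,y],e[0]],0.213))
a=cv2.resize(p[125:215,245:335],(400,400),interpolation=cv2.INTER_CUBIC)
u,v=proj("scene",ray("top",e[0],0.213))[0].astype(int); print(u,v)
b=cv2.resize(s[v-45:v+45,u-45:u+45],(400,400),interpolation=cv2.INTER_CUBIC)
cv2.imwrite("pics/b.png",np.hstack([a,b]))
E
```

```text
288.15789794921875 165.9385986328125 16.354522705078125 ((288.03363037109375, 166.04026794433594), (32.09483337402344, 32.4968376159668), 127.36238098144531) [[ 0.58037447 -0.10080698  0.213     ]
 [ 0.58006378 -0.10043749  0.213     ]]
237 207
```

View pics/b.png

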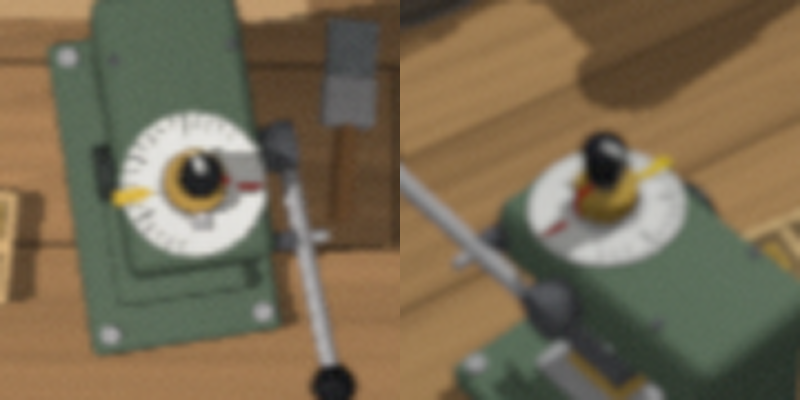

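The close-up shows the yellow pointer toward image left (+y), the white line pointing about up (+x), and the red nut stripe to the right. The axis is near (0.580, -0.100). I'll move above it for a wrist view.

Emit:
step_arm([
  [[0, 0, 4, 0, 8.7], [0, 0, 4, 0, 8.7], [0, 0, 4, 0, 8.7], [2, -3.6, 0, -0.04, 8.7], [2, -3.6, 0, -0.04, 8.7], [2, -3.6, 0, -0.04, 8.7], [2, -3.6, 0, -0.04, 8.7], [2, -3.6, 0, -0.04, 8.7], [2, -3.6, 0, -0.04, 8.7], [2, -3.6, 0, -0.04, 8.7]],
])

```text
clock: 1.15
tool_pos: [0.3027, 0.4015, 0.3465]
orientation: [180.0, 0.0, -30.0]
force: [-0.1, -0.2, -0.1]
opening: 0.087
gripper_force: 0.0
```

Emit:
step_arm([
  [[2, -3.6, 0, -0.04, 8.7], [2, -3.6, 0, -0.04, 8.7], [2, -3.6, 0, -0.04, 8.7], [2, -3.6, 0, -0.04, 8.7], [2, -3.6, 0, -0.04, 8.7], [2, -3.6, 0, -0.04, 8.7], [2, -3.6, 0, -0.04, 8.7], [2, -3.6, 0, -0.04, 8.7], [2, -3.6, 0, -0.04, 8.7], [2, -3.6, 0, -0.04, 8.7]],
])

```text
clock: 2.15
tool_pos: [0.5027, 0.0415, 0.3466]
orientation: [-180.0, 0.0, -53.0]
force: [0.7, 0.2, 0.4]
opening: 0.0868
gripper_force: 0.0
```

Emit:
step_arm([
  [[2, -3.6, 0, -0.04, 8.7], [2, -0.7, 0, -0.04, 8.7], [2, 0, 0, -0.04, 8.7], [0, 0, 0, 0, 8.7], [0, 0, 0, 0, 8.7]],
])

```text
clock: 2.65
tool_pos: [0.5621, 0.0, 0.3458]
orientation: [179.9, 0.0, -59.8]
force: [-0.8, -0.5, 0.4]
opening: 0.0869
gripper_force: 0.0
```

Run:
```python
from h import *
o=ctrl.get_obs(); print(o["clock"],o["tool_pos"],o["orientation"],o["joint_pos"],o["force"])
c=viewer.camera_info("wrist"); p,d=viewer.snapshot("wrist")
np.savez("pics/w1.npz",p=p,d=d); print(c, proj("wrist",[[.58,-.1,.213],[.58,-.1,.2335],[.58,-.1,.266]]))
cv2.imwrite("pics/c.png",cv2.resize(p,(800,600),interpolation=cv2.INTER_CUBIC))
```

```text
2.65 [5.62099162e-01 1.48994392e-05 3.45780639e-01] [ 1.79911677e+02  2.99410533e-02 -5.97509276e+01] [ 1.99430247e+01  6.78617347e+00 -2.18822112e+00 -1.38221864e-02
 -8.11178604e+01  1.03082160e+01] [-0.75232919 -0.46987809  0.37476256]
{'camera_matrix': array([[332.88848566,   0.        , 256.31515428],
       [  0.        , 332.88848566, 188.10505441],
       [  0.        ,   0.        ,   1.        ]]), 'eye': array([ 0.60406857, -0.07153059,  0.503484  ]), 'orientation': array([ 1.62417281e+02, -8.28269226e-02, -1.49694031e+02])} [[298.57440611  66.44037566]
 [301.8466344   65.19018046]
 [308.20974237  62.75907654]]
```

View pics/c.png

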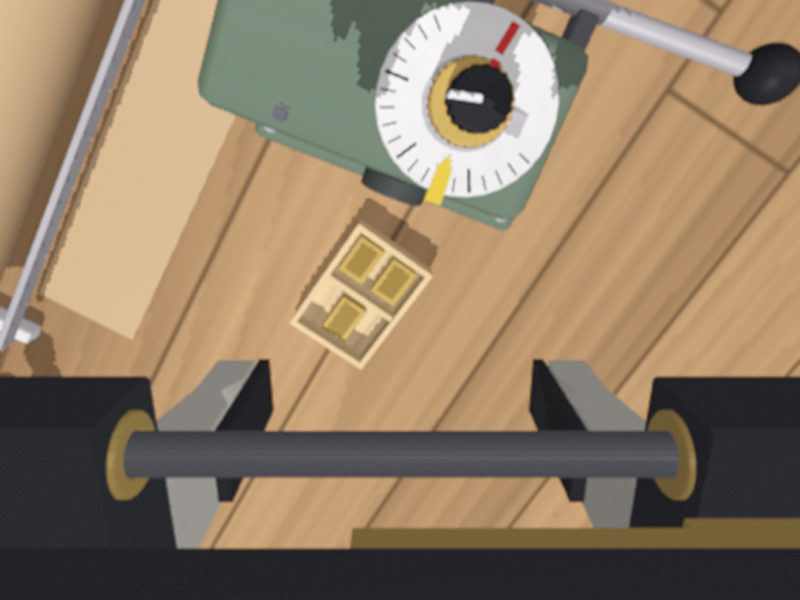

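The wrist view shows dial, nut, knob, white line and pointer clearly (in picture coordinates: dial centre (467,100), line tip (447,95), pointer (438,180)). I'll measure them.

```bash
cat >> h.py <<'E'
def big(m):
    n,l,s,_=cv2.connectedComponentsWithStats(m.astype(np.uint8)); k=1+np.argmax(s[1:,4]); return l==k
def pts(m): y,x=np.nonzero(m); return np.c_[x,y]
def cfit(P):
    A=np.c_[2*P[:,:2],np.ones(len(P))]; s=np.linalg.lstsq(A,(P[:,:2]**2).sum(1),rcond=None)[0]
    return s[:2],np.sqrt(s[2]+s[:2]@s[:2])
def measure(p,c,axis,zk=.2655):
    """axis xy guess -> yellow pointer dir, line dir, nut centre, knob centre"""
    hsv=cv2.cvtColor(p,cv2.COLOR_BGR2HSV).astype(int); H,S,V=hsv[...,0],hsv[...,1],hsv[...,2]
    g=np.stack(np.meshgrid(np.arange(512),np.arange(384)),-1).reshape(-1,2)
    rad=lambda z:np.linalg.norm(ray(0,g,z,c)[:,:2]-axis,axis=1).reshape(384,512)
    r={}
    R=rad(.213); ye=big((H>18)&(H<35)&(S>130)&(V>110)&(R>.03)&(R<.06))
    P=ray(0,pts(ye),.2155,c); v=P[:,:2].mean(0)-axis; r['ptr']=np.degrees(np.arctan2(v[1],v[0])); r['nptr']=len(P)
    # dial rim: outer hull of bright, low-saturation
    d=big(((S<60)&(V>120)&(R<.055))); h=pts(d); h=h[cv2.convexHull(h.astype(np.int32),returnPoints=False)[:,0]]
    r['dial']=cfit(ray(0,h,.213,c))
    R=rad(zk); li=big((S<70)&(V>140)&(R<.0145)); Q=ray(0,pts(li),zk,c); r['nline']=len(Q)
    w=Q[:,:2].mean(0)-axis; r['line_c']=np.degrees(np.arctan2(w[1],w[0])); r['lr']=np.linalg.norm(w)
    a=np.linalg.svd(Q[:,:2]-Q[:,:2].mean(0))[2][0]; a*=np.sign(a@w); r['line_d']=np.degrees(np.arctan2(a[1],a[0]))
    k=big((V<75)&(R<.03)); k=k|li; hk=pts(k); hk=hk[cv2.convexHull(hk.astype(np.int32),returnPoints=False)[:,0]]
    r['knob']=cfit(ray(0,hk,zk,c))
    R=rad(.2335); n=big((H>12)&(H<32)&(S>80)&(V>60)&(R<.026)); hn=pts(n); hn=hn[cv2.convexHull(hn.astype(np.int32),returnPoints=False)[:,0]]
    r['nut']=cfit(ray(0,hn,.2335,c))
    return r
E
python3 - <<'E'
from h import *
c=cam("wrist"); p=np.load("pics/w1.npz")["p"]
r=measure(p,c,np.array([.580,-.1005]));
for k in r: print(k,r[k])
E
```

```text
ptr 100.91549721503374
nptr 252
dial (array([ 0.57873165, -0.09730696]), np.float64(0.052626711778413444))
nline 130
line_c 26.77382788572739
lr 0.0071903593348322005
line_d 23.083966812569848
knob (array([ 0.58090125, -0.09932912]), np.float64(0.013814544800003091))
nut (array([ 0.58060331, -0.09940921]), np.float64(0.020847162498562256))
```

Emit:
step_arm([
  [[0.45, -2.5, 0, 0, 8.7], [0.45, -2.5, 0, 0, 8.7], [0.45, -2.5, 0, 0, 8.7], [0.5, -2.45, 0, 0, 8.7], [0, 0, -3, 0, 8.7], [0, 0, -3, 0, 8.7], [0, 0, -2, 0, 8.7], [0, 0, 0, 0, 8.7], [0, 0, 0, 0, 8.7]],
])

```text
clock: 3.6
tool_pos: [0.5808, -0.0991, 0.2677]
orientation: [-180.0, -0.0, -59.7]
force: [-0.5, -0.6, 0.3]
opening: 0.0869
gripper_force: 0.0
```

Run:
```python
from h import *
o=ctrl.get_obs(); print(o["clock"],o["tool_pos"],o["orientation"],o["joint_pos"],o["force"],o["moment"])
p,d=viewer.snapshot("wrist"); q,_=viewer.snapshot("scene")
cv2.imwrite("pics/d.png",np.hstack([cv2.resize(p,(400,300)),cv2.resize(q[140:260,170:330],(400,300))]))
```

```text
3.6 [ 0.58077045 -0.09909693  0.26766357] [-1.79973353e+02 -4.47772924e-02 -5.96810158e+01] [ 9.33741464e+00  1.11049991e+01 -6.93124884e+00  3.39423478e-02
 -7.19228416e+01  2.09710593e+01] [-0.4884286  -0.58130778  0.31219926] [ 0.04947451 -0.02950812  0.02886052]
```

View pics/d.png

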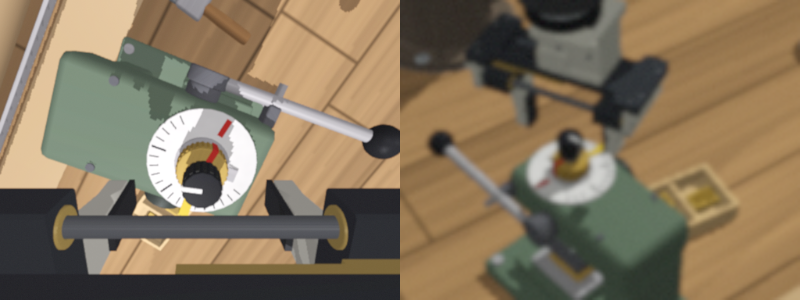

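The knob is centred between the fingers (about (200,185) in the left half), and the view is clear. I'll descend onto the nut and grip.

Emit:
step_arm([
  [[0, 0, -2, 0, 8.7], [0, 0, -1.5, 0, 8.7], [0, 0, -1.0, 0, 8.7], [0, 0, -0.35, 0, 8.7], [0, 0, 0, 0, 5.5], [0, 0, 0, 0, 4.6], [0, 0, 0, 0, 3.0], [0, 0, 0, 0, 3.0], [0, 0, 0, 0, 3.0], [0, 0, 0, 0, 3.0]],
])

```text
clock: 4.7
tool_pos: [0.5808, -0.0994, 0.2182]
orientation: [-180.0, -0.0, -59.7]
force: [0.2, -0.1, -0.1]
opening: 0.0444
gripper_force: 0.0
```

```bash
cat > st.py <<'E'
from h import *
np.set_printoptions(precision=4,suppress=True)
o=ctrl.get_obs(); [print(k,o[k]) for k in ("clock","tool_pos","orientation","joint_pos","force","moment","opening","gripper_force")]
E
python3 st.py
```

```text
clock 4.7
tool_pos [ 0.5808 -0.0994  0.2182]
orientation [-179.9907   -0.0071  -59.7486]
joint_pos [  9.2893  12.8527 -11.2173   0.0036 -65.9188  20.9606]
force [ 0.2451 -0.0634 -0.1009]
moment [0.1038 0.0084 0.0481]
opening 0.044441103361333764
gripper_force 0.0
```

Still closing; raise slightly and finish the grip, then loosen.

Emit:
step_arm([
  [[0, 0, 0.1, 0, 3.0], [0, 0, 0, 0, 3.0], [0, 0, 0, 0, 3.0], [0, 0, 0, 0, 3.0], [0, 0, 0, 0, 3.0]],
])

```text
clock: 5.2
tool_pos: [0.5801, -0.0996, 0.2184]
orientation: [179.9, 0.0, -59.8]
force: [-1.9, -4.5, -6.6]
opening: 0.041
gripper_force: 30.0
```

```bash
python3 st.py
```

```text
clock 5.2
tool_pos [ 0.5801 -0.0996  0.2184]
orientation [179.9059   0.0379 -59.7661]
joint_pos [  9.273   12.8485 -11.1968  -0.0019 -66.0561  20.9617]
force [-1.859 -4.547 -6.584]
moment [-1.6048  0.4423  0.0225]
opening 0.04097493073522215
gripper_force 29.99525159597397
```

Emit:
step_arm([
  [[0, 0, 0, 0.05, 3.0], [0, 0, 0, 0.06, 3.0], [0, 0, 0, 0.06, 3.0], [0, 0, 0, 0.06, 3.0], [0, 0, 0, 0.06, 3.0]],
])

```text
clock: 5.7
tool_pos: [0.5802, -0.0995, 0.2186]
orientation: [179.9, 0.1, -43.1]
force: [-2.6, -4.8, -6.4]
opening: 0.0413
gripper_force: 30.0
```

```bash
python3 st.py
```

```text
clock 5.7
tool_pos [ 0.5802 -0.0995  0.2186]
orientation [179.942    0.058  -43.0525]
joint_pos [  9.2724  12.8372 -11.1805  -0.0114 -66.0637  37.6798]
force [-2.6105 -4.7967 -6.4173]
moment [-1.4237  0.5813 -0.4934]
opening 0.0412529717590752
gripper_force 29.995177388191223
```

Emit:
step_arm([
  [[0, 0, 0, 0.06, 3.0], [0, 0, 0, 0.06, 3.0], [0, 0, 0, 0.06, 3.0], [0, 0, 0, 0.06, 3.0], [0, 0, 0, 0.05, 3.0], [0, 0, 0, 0, 3.0]],
])

```text
clock: 6.3
tool_pos: [0.5803, -0.0995, 0.2188]
orientation: [180.0, 0.1, -26.5]
force: [-2.5, -4.0, -5.6]
opening: 0.0414
gripper_force: 30.0
```

```bash
python3 st.py
python3 - <<'E'
from h import *
p,d=viewer.snapshot("wrist"); cv2.imwrite("pics/e.png",p)
E
```

```text
clock 6.3
tool_pos [ 0.5803 -0.0995  0.2188]
orientation [179.9728   0.0544 -26.5228]
joint_pos [  9.2763  12.8233 -11.1689  -0.0108 -66.0679  54.2053]
force [-2.5377 -3.9857 -5.5536]
moment [-1.3733  0.8586 -0.4262]
opening 0.0413770195438786
gripper_force 29.99502807855606
```

View pics/e.png

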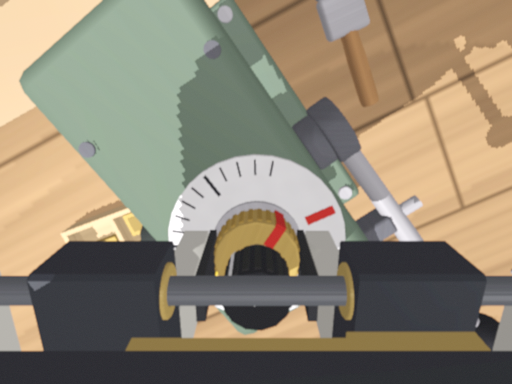

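The nut's red stripe (275,230) now sits well anticlockwise of the dial stripe (320,214), so the nut is about 0.57 rad loose. Next I'll release, rise to the knob, rotate back and grip it.

Emit:
step_arm([
  [[0, 0, 0, 0, 6], [0, 0, 0, 0, 6], [0, 0, 0, 0, 6], [0, 0, 0.5, 0, 6], [0, 0, 1.45, 0, 6], [0, 0, 0, -0.12, 6], [0, 0, 0, -0.12, 6], [0, 0, 0, -0.12, 6], [0, 0, 0, -0.12, 6], [0, 0, 0, -0.12, 6]],
])

```text
clock: 7.35
tool_pos: [0.5813, -0.0991, 0.2393]
orientation: [-179.9, -0.0, -61.2]
force: [-0.2, -0.4, 0.2]
opening: 0.06
gripper_force: 0.0
```

Emit:
step_arm([
  [[0, 0, 0, 0, 2], [0, 0, 0, 0, 2], [0, 0, 0, 0, 2], [0, 0, 0, 0, 2], [0, 0, 0, 0, 2], [0, 0, 0, 0, 2], [0, 0, 0, 0, 2], [0, 0, 0, 0, 2]],
])

```text
clock: 8.15
tool_pos: [0.5801, -0.0997, 0.2386]
orientation: [179.9, 0.0, -60.9]
force: [-6.5, -2.1, 2.8]
opening: 0.0273
gripper_force: 30.0
```

```bash
python3 st.py
```

```text
clock 8.15
tool_pos [ 0.5801 -0.0997  0.2386]
orientation [179.9275   0.0101 -60.8914]
joint_pos [  9.2755  12.0735  -9.5091   0.0162 -68.489   19.8272]
force [-6.505  -2.073   2.8357]
moment [-0.714   1.787   0.0566]
opening 0.027289198421866265
gripper_force 30.000379979610443
```

Emit:
step_arm([
  [[0, 0, 0, 0.13, 2], [0, 0, 0, 0.13, 2], [0, 0, 0, 0.13, 2], [0, 0, 0, 0.13, 2], [0, 0, 0, 0.13, 2], [0, 0, 0, 0.13, 2], [0, 0, 0, 0.13, 2], [0, 0, 0, 0.13, 2], [0, 0, 0, 0.13, 2], [0, 0, 0, 0.13, 2]],
])

```text
clock: 9.15
tool_pos: [0.5804, -0.0994, 0.2395]
orientation: [180.0, 0.0, 13.9]
force: [-7.7, 1.6, 7.7]
opening: 0.027
gripper_force: 30.0
```

Emit:
step_arm([
  [[0, 0, 0, 0, 2], [0, 0, 0, 0, 6], [0, 0, 0, 0, 6], [0, 0, 0, 0, 6], [0, 0, 3, 0, 6], [0, 0, 4, 0, 6], [-3, -3, 2, 0, 6], [-3, -3, 0, 0, 6], [0, 0, 0, 0, 6], [0, 0, 0, 0, 6]],
])

```text
clock: 10.15
tool_pos: [0.5206, -0.1598, 0.3289]
orientation: [180.0, -0.1, 13.5]
force: [0.6, -0.7, -0.3]
opening: 0.0599
gripper_force: 0.0
```

```bash
python3 st.py
cat > m.py <<'E'
from h import *
import sys
c=cam("wrist"); p,d=viewer.snapshot("wrist"); np.savez("pics/%s.npz"%sys.argv[1],p=p,d=d,e=c[1],o=c[2])
r=measure(p,c,np.array([.5802,-.0996]))
for k in r: print(k,r[k])
u,v=proj(0,[.5802,-.0996,.24],c)[0].astype(int); print(u,v)
v0=max(v-75,0);u0=min(max(u-100,0),312); cv2.imwrite("pics/%s.png"%sys.argv[1],cv2.resize(p[v0:v0+150,u0:u0+200],(800,600),interpolation=cv2.INTER_CUBIC))
E
python3 m.py f
```

```text
clock 10.15
tool_pos [ 0.5206 -0.1598  0.3289]
orientation [179.9987  -0.0795  13.5126]
joint_pos [  3.5519   5.2023  -6.1048  -0.0128 -78.6143  99.9632]
force [ 0.6183 -0.6783 -0.2565]
moment [-0.0039 -0.0127  0.0213]
opening 0.05990089436633105
gripper_force 0.0
ptr 101.69516127359454
nptr 303
dial (array([ 0.58045827, -0.09951114]), np.float64(0.053766273879601825))
nline 244
line_c 106.23856774424512
lr 0.008483854025820563
line_d 21.94788684016515
knob (array([ 0.58057532, -0.10069947]), np.float64(0.015070870986787261))
nut (array([ 0.57773265, -0.10319607]), np.float64(0.017940154644638898))
192 97
```

View pics/f.png

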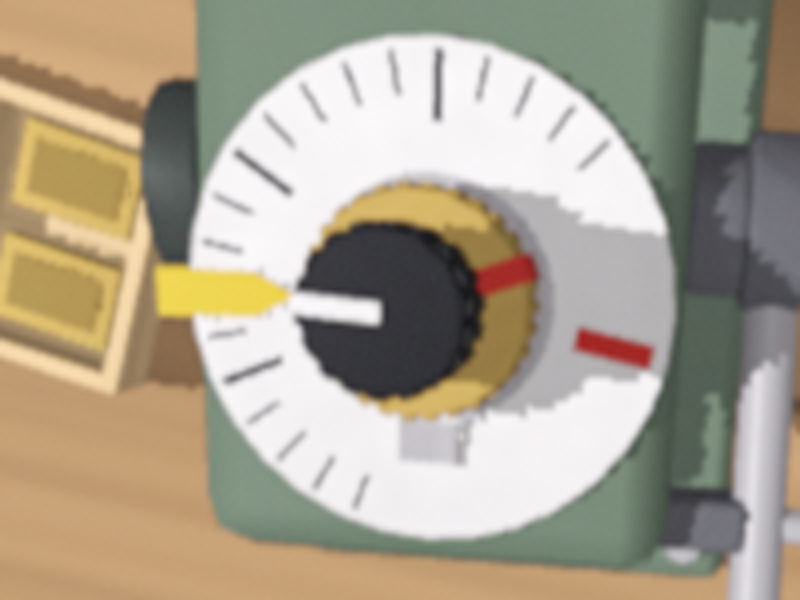

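The line (crop (292,303)-(382,312)) nearly matches the pointer (crop (157,291)-(287,294)); the nut stripe is still loose. I'll work out the angles exactly, restricting the line mask to the knob top.

```bash
cat > ang.py <<'E'
from h import *
import sys
def ang(f,zk=.2665):
    z=np.load("pics/%s.npz"%f); p=z["p"]; K=cam("wrist")[0]; c=(K,z["e"],z["o"])
    hsv=cv2.cvtColor(p,cv2.COLOR_BGR2HSV).astype(int); H,S,V=hsv[...,0],hsv[...,1],hsv[...,2]
    g=np.stack(np.meshgrid(np.arange(512),np.arange(384)),-1).reshape(-1,2)
    a=np.array([.5802,-.0996]); rad=lambda z:np.linalg.norm(ray(0,g,z,c)[:,:2]-a,axis=1).reshape(384,512)
    def fit(m,zz):
        P=ray(0,pts(m),zz,c)[:,:2]; M=P.mean(0); d=np.linalg.svd(P-M)[2][0]; d*=np.sign(d@(M-a)); w=M-a
        off=d[0]*w[1]-d[1]*w[0]
        return [round(float(x),4) for x in (np.degrees(np.arctan2(d[1],d[0])),np.degrees(np.arctan2(w[1],w[0])),off,len(P))]
    R=rad(.215); ye=big((H>18)&(H<35)&(S>110)&(V>110)&(R>.026)&(R<.06))
    R=rad(zk); li=big((S<70)&(V>130)&(R<.0125))
    red=((H<8)|(H>172))&(S>130)&(V>80); Rd=rad(.213)
    print(f,"axis dir, centroid dir, offset, n: ptr",fit(ye,.215),"line",fit(li,zk))
    for n,m,zz in(("dialred",red&(Rd>.032)&(Rd<.05),.213),("nutred",red&(rad(.2335)<.022),.2335)):
        print(n,fit(big(m),zz) if m.sum()>5 else None)
for f in sys.argv[1:]: ang(f)
E
python3 - <<'E'
import numpy as np
from h import *
z=dict(np.load("pics/w1.npz"));
E
python3 ang.py f
```

```text
f axis dir, centroid dir, offset, n: ptr [102.2797, 101.5935, -0.0005, 334.0] line [97.1011, 98.0569, 0.0001, 144.0]
dialred [-90.2049, -91.0597, -0.0006, 72.0]
nutred [-57.3623, -60.1246, -0.0008, 83.0]
```

Emit:
step_arm([
  [[3, 3, 0, 0, 6], [3, 3, -2, 0, 6], [0, 0, -4, 0, 6], [0, 0, -3, 0, 6], [0, 0, 0, 0, 2], [0, 0, 0, 0, 2], [0, 0, 0, 0, 2], [0, 0, 0, 0, 2], [0, 0, 0, 0, 2], [0, 0, 0, 0, 2]],
])

```text
clock: 11.2
tool_pos: [0.5814, -0.0991, 0.2401]
orientation: [180.0, -0.2, 13.6]
force: [-0.8, 3.3, 5.6]
opening: 0.0271
gripper_force: 30.0
```

Emit:
step_arm([
  [[0, 0, 0, 0, 2], [0, 0, 0, 0, 2]],
])

```text
clock: 11.4
tool_pos: [0.5815, -0.0992, 0.2402]
orientation: [180.0, -0.2, 13.6]
force: [-1.0, 3.2, 5.6]
opening: 0.0273
gripper_force: 30.0
```

```bash
python3 st.py
```

```text
clock 11.4
tool_pos [ 0.5815 -0.0992  0.2402]
orientation [179.9812  -0.1536  13.5997]
joint_pos [  9.3036  11.9996  -9.3882   0.0078 -68.4577  94.2932]
force [-1.0237  3.2     5.5883]
moment [ 1.1382  0.4263 -0.0471]
opening 0.02731618860515174
gripper_force 30.00100940465927
```

Emit:
step_arm([
  [[0, 0, 0, 0.03, 2], [0, 0, 0, 0.03, 2], [0, 0, 0, 0.028, 2], [0, 0, 0, 0, 2], [0, 0, 0, 0, 2]],
])

```text
clock: 11.9
tool_pos: [0.5814, -0.099, 0.2402]
orientation: [180.0, -0.2, 18.7]
force: [-2.3, 3.3, 7.0]
opening: 0.0275
gripper_force: 30.0
```

Emit:
step_arm([
  [[0, 0, 0, 0, 6], [0, 0, 0, 0, 6], [0, 0, 0, 0, 6], [0, 0, 3, 0, 6], [0, 0, 4, 0, 6], [-3, -3, 2, 0, 6], [-3, -3, 0, 0, 6], [0, 0, 0, 0, 6], [0, 0, 0, 0, 6]],
])

```text
clock: 12.8
tool_pos: [0.5202, -0.1601, 0.3289]
orientation: [180.0, -0.0, 18.5]
force: [0.3, 0.8, -0.2]
opening: 0.0604
gripper_force: 0.0
```

```bash
python3 st.py; python3 m.py g >/dev/null; python3 ang.py g
```

```text
clock 12.8
tool_pos [ 0.5202 -0.1601  0.3289]
orientation [179.989   -0.041   18.5406]
joint_pos [  3.5324   5.1963  -6.1211  -0.     -78.6401 105.0082]
force [ 0.341   0.752  -0.1785]
moment [-0.0344 -0.0556 -0.0049]
opening 0.060426892982481425
gripper_force 0.0
g axis dir, centroid dir, offset, n: ptr [101.5275, 101.6264, 0.0001, 346.0] line [101.4603, 103.5033, 0.0002, 143.0]
dialred [-91.0154, -90.957, 0.0, 73.0]
nutred [-59.3173, -59.6741, -0.0001, 78.0]
```

View pics/g.png

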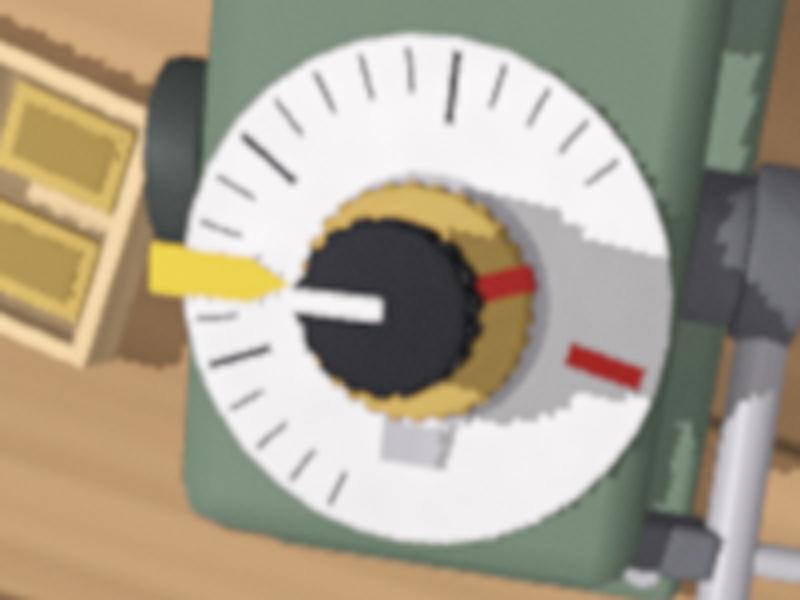

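The white line and pointer are collinear (101.5° each), and the nut stripe is 0.55 rad from tight. I'll grip the nut and tighten.

Emit:
step_arm([
  [[2.95, 3, 0, 0, 7], [2.95, 2.95, -2, 0, 7], [0, 0, -4, 0, 7], [0, 0, -3, 0, 7], [0, 0, -1.5, 0, 7], [0, 0, -0.45, 0, 7], [0, 0, 0, 0, 3.2], [0, 0, 0, 0, 3.2], [0, 0, 0, 0, 3.2], [0, 0, 0, 0, 3.2]],
])

```text
clock: 13.85
tool_pos: [0.5802, -0.0998, 0.2201]
orientation: [180.0, -0.1, 18.6]
force: [0.5, 0.2, 0.5]
opening: 0.0437
gripper_force: 0.0
```

Emit:
step_arm([
  [[0, 0, 0, 0, 3], [0, 0, 0, 0, 3], [0, 0, 0, 0, 3]],
])

```text
clock: 14.15
tool_pos: [0.5801, -0.0995, 0.2199]
orientation: [-180.0, -0.1, 18.6]
force: [-1.6, 4.4, 6.8]
opening: 0.0409
gripper_force: 30.0
```

```bash
python3 st.py
```

```text
clock 14.15
tool_pos [ 0.5801 -0.0995  0.2199]
orientation [-179.9989   -0.0802   18.6436]
joint_pos [  9.2775  12.6802 -11.2056  -0.0155 -66.0353  99.3723]
force [-1.6168  4.4028  6.8204]
moment [ 1.5072  0.7085 -0.0006]
opening 0.04086614037409538
gripper_force 30.00133842229843
```

Emit:
step_arm([
  [[0, 0, 0, -0.06, 3], [0, 0, 0, -0.06, 3], [0, 0, 0, -0.06, 3], [0, 0, 0, -0.06, 3], [0, 0, 0, -0.06, 3], [0, 0, 0, -0.06, 3], [0, 0, 0, -0.06, 3], [0, 0, 0, -0.06, 3]],
])

```text
clock: 14.95
tool_pos: [0.5801, -0.0995, 0.2196]
orientation: [-180.0, -0.1, -9.0]
force: [-1.9, 3.0, 2.6]
opening: 0.0412
gripper_force: 30.0
```

```bash
python3 st.py
```

```text
clock 14.95
tool_pos [ 0.5801 -0.0995  0.2196]
orientation [-179.9785   -0.0565   -8.9617]
joint_pos [  9.2801  12.7009 -11.2238  -0.003  -66.015   71.7595]
force [-1.8984  3.0173  2.6308]
moment [1.2251 0.3596 0.358 ]
opening 0.04116620677704756
gripper_force 29.99862492084503
```

Emit:
step_arm([
  [[0, 0, 0, -0.03, 3], [0, 0, 0, -0.03, 3], [0, 0, 0, -0.02, 3], [0, 0, 0, -0.02, 3]],
])

```text
clock: 15.35
tool_pos: [0.5801, -0.0996, 0.2195]
orientation: [-180.0, -0.0, -14.6]
force: [-1.3, 4.5, 5.7]
opening: 0.0412
gripper_force: 30.0
```

```bash
python3 st.py|egrep "ori|mom"
```

```text
orientation [-179.9746   -0.0456  -14.621 ]
moment [1.6801 0.4943 0.5219]
```

Emit:
step_arm([
  [[0, 0, 0, -0.02, 3], [0, 0, 0, -0.02, 3], [0, 0, 0, 0, 3]],
])

```text
clock: 15.65
tool_pos: [0.5801, -0.0996, 0.2195]
orientation: [-180.0, -0.0, -16.9]
force: [-1.0, 4.4, 5.7]
opening: 0.0411
gripper_force: 30.0
```

```bash
python3 st.py|egrep "ori|mom|force"
```

```text
orientation [-179.9766   -0.0468  -16.8966]
force [-0.9814  4.4469  5.7315]
moment [1.6497 0.4811 0.4433]
gripper_force 30.001390278339386
```

Emit:
step_arm([
  [[0, 0, 0, -0.03, 3], [0, 0, 0, -0.03, 3], [0, 0, 0, -0.03, 3]],
])

```text
clock: 15.95
tool_pos: [0.5801, -0.0996, 0.2195]
orientation: [-180.0, -0.0, -22.1]
force: [-0.8, 4.3, 5.1]
opening: 0.0408
gripper_force: 30.0
```

```bash
python3 st.py|egrep "ori|mom|force"; python3 -c "
from h import *
p,d=viewer.snapshot('wrist'); cv2.imwrite('pics/i.png',p)"
```

```text
orientation [-179.9792   -0.0477  -22.0724]
force [-0.8296  4.2792  5.096 ]
moment [1.6254 0.3517 0.9527]
gripper_force 30.001569986343384
```

View pics/i.png

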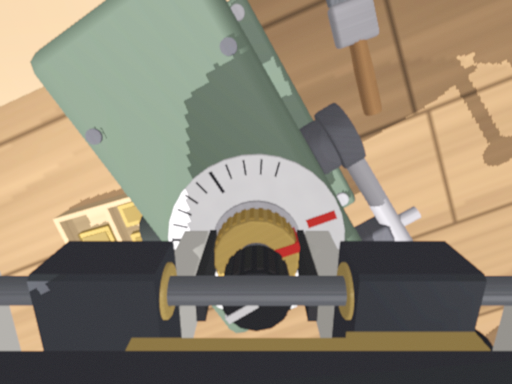

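The red stripes look in line again ((288,250) and (321,218), allowing for height), and the torque rose to 0.95 N·m, so the stop is reached. I'll give it one small extra turn, then release and check.

Emit:
step_arm([
  [[0, 0, 0, -0.02, 3], [0, 0, 0, 0, 3], [0, 0, 0, 0, 3]],
])

```text
clock: 16.3
tool_pos: [0.5802, -0.0997, 0.2195]
orientation: [-180.0, -0.1, -23.2]
force: [-0.4, 4.6, 4.3]
opening: 0.041
gripper_force: 30.0
```

```bash
python3 st.py|egrep "ori|mom"
```

```text
orientation [-179.9738   -0.0559  -23.1685]
moment [1.5814 0.2445 0.549 ]
```

Emit:
step_arm([
  [[0, 0, 0, 0, 7], [0, 0, 0, 0, 7], [0, 0, 0, 0, 7], [0, 0, 0, 0, 7], [0, 0, 3, 0, 7], [0, 0, 4, 0, 7], [-3, -3, 4, 0, 7], [-3, -3, 0, 0.15, 7], [0, 0, 0, 0.15, 7], [0, 0, 0, 0.15, 7]],
])

```text
clock: 17.3
tool_pos: [0.5232, -0.1565, 0.3241]
orientation: [180.0, -0.1, 2.8]
force: [0.0, -0.1, 0.1]
opening: 0.07
gripper_force: 0.0
```

Emit:
step_arm([
  [[0, 0, 0, 0.15, 7], [0, 0, 0, 0, 7], [0, 0, 0, 0, 7]],
])

```text
clock: 17.6
tool_pos: [0.524, -0.1556, 0.3232]
orientation: [180.0, 0.0, 10.9]
force: [0.2, -0.5, 0.4]
opening: 0.0699
gripper_force: 0.0
```

```bash
python3 st.py; python3 m.py j >/dev/null; python3 ang.py g j
```

```text
clock 17.6
tool_pos [ 0.524  -0.1556  0.3232]
orientation [179.9997   0.0143  10.9119]
joint_pos [  3.9992   5.5786  -6.4096   0.002  -78.0259  96.9122]
force [ 0.2414 -0.4807  0.3617]
moment [ 0.0106 -0.0073  0.0092]
opening 0.0699117196176776
gripper_force 0.0
g axis dir, centroid dir, offset, n: ptr [101.5275, 101.6264, 0.0001, 346.0] line [101.4603, 103.5033, 0.0002, 143.0]
dialred [-91.0154, -90.957, 0.0, 73.0]
nutred [-59.3173, -59.6741, -0.0001, 78.0]
j axis dir, centroid dir, offset, n: ptr [101.6656, 101.5548, -0.0001, 340.0] line [102.2288, 105.0514, 0.0003, 145.0]
dialred [-90.8498, -90.9518, -0.0001, 73.0]
nutred [-93.0375, -89.9251, 0.0009, 78.0]
```

View pics/j.png

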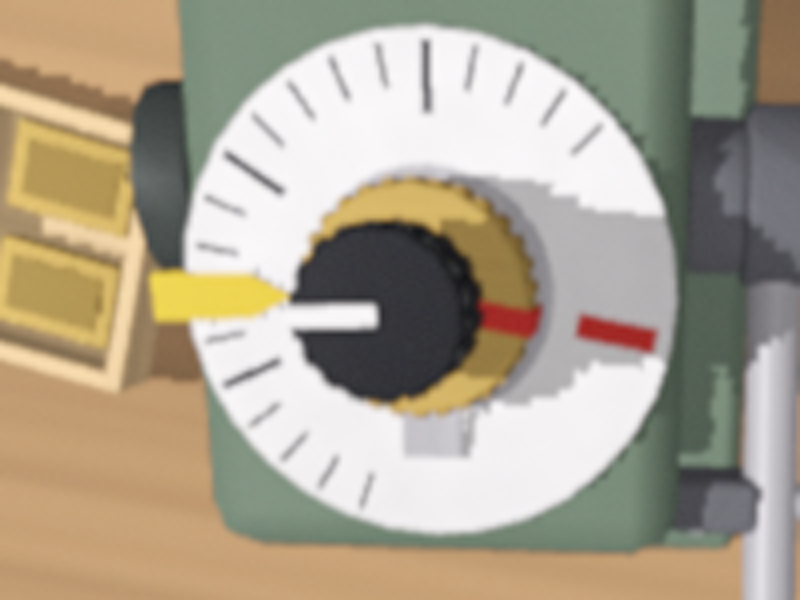

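The stripes on nut and dial meet again (nut -91° ±2, dial -91°), and the line is within about 1° of the pointer (102.2° and 101.7°). The arm is clear, so I'm handing the job in.

```bash
python3 -c "
from plant import close_job
print(close_job())"
```

```text
the job is handed in; nothing more can be done
None
```

I loosened the brass nut about 0.55 rad, turned the knob until its white line was within about 1° of the yellow pointer, then tightened the nut back to its stop (torque peaked near 0.95 N·m, red stripes meeting), and handed the job in at about 18 s; nothing else on the bench was touched.

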